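# Third hand: press a V-block against a sprung fence

### The job

Take the V-block out of the catch tray, stand it flat on the base plate of the clamping jig with one of its V-shaped ends square against the middle of the sprung fence (groove pointing at the fence), and press it into the fence with a steady force of about 12 newtons (8 to 16, never over 20), which brings the fence's pointer between the two marks of its gauge. Finish while still holding it pressed like that, so that I can put the clamp on; leave the other part in the tray and do not push away the bushing or the standing stepped shaft.

Things in the scene. Friction and masses are not known exactly. Their poses are not given: they have to be found in the camera images.
- vblock: the V-block: plain steel block 45 (its x) x 60 (its y) x 45 (z) mm, about 0.5 kg, with a V-shaped groove in its top that runs right through, 45 mm long, along its x axis; the V shows on the two ends. The plain side faces, 60 mm apart across y, are flat and good to grip. Origin: centre of its underside, z up. It starts upright in the tray.
- tray: fixed shallow catch tray of bare sheet metal, outside 166 (x) x 218 (y) mm, walls 4 mm thick with the rim 18 mm above the bench, inner floor 3 mm above the bench. Origin: centre of its underside. It holds the V-block and the setup block, side by side along its y in either order.
- setup_block: plain steel setup block 50 x 60 x 25 mm with small holes, also in the tray; to be left there. Origin: centre of its underside.
- jig: fixed jig: dark base plate 130 (x) x 180 (y) x 8 mm, top 8 mm above the bench; origin: centre of its underside. Press along its +y (to the robot's left). Free plate: y -90 to +25 mm (the fence). Fixed back block at y 64 to 82, 100 mm wide, top 48 mm above the bench; gauge rail with two dark marks at x -65 to -52, y 34 to 74, top 44 mm above the bench.
- fence (a joint): travel of the sprung fence along the jig's +y (m): 0 free, 0.022 at its end stop; its springs push back with 1 N per mm (0.012 = 12 N). A small pointer on the fence stands over the first gauge mark at 8 mm (8 N) and over the second at 16 mm (16 N).
- fence_face (a point): middle of the front face of the fence, a steel bar 90 mm wide (jig x), 12 mm thick, from 9 to 45 mm above the bench; the point lies on the face, 27 mm above the bench, and moves with the fence. Its axes are those of the jig.
- bushing: brass bushing with a collar, 38 mm wide, 32 mm high, standing on the bench to the right of the tray, to be left. Origin: centre of its underside.
- shaft: stepped steel shaft, 36 mm wide, 85 mm high, standing upright on the bench beyond the jig's left end, to be left standing. Origin: centre of its underside.

How it is judged:
On the way:
1. the V-block is lifted clear of the tray (z of vblock in the frame of tray above 0.018 m), for 0.1 s.
At the end, for the whole second after the job is handed in: Robot still holds the V-block against the fence with 8 to 16 N for the last second; it is still, flat on the plate (3 mm, 0.06 rad), within 15 mm of the fence's middle and square within 0.09 rad; setup block still in the tray, and it, bushing and shaft moved under 40 mm (contact force between vblock and fence between 8 and 16 N and contact force between any of the fingers, the arm and vblock above 2 N and z of vblock in the frame of jig below 0.011 m and angle between vblock's own z axis and vertical below 0.06 rad and x of vblock in the frame of jig between -0.015 and 0.015 m and angle between the x axis of vblock and the y axis of jig, either way round below 0.09 rad and linear speed of vblock below 0.01 m/s and z of setup_block in the frame of tray below 0.01 m and distance of each of setup_block, shaft, bushing from where it was at the start of the episode below 0.04 m); the arm keeps its last pose, push and grip.
It fails at once if the fence is pressed with more than 20 N (contact force between fence and anything else above 20 N).
It fails at once if the setup block, the bushing or the shaft is moved by more than 40 mm (distance of any of setup_block, shaft, bushing from where it was at the start of the episode above 0.04 m).
It also fails if it takes over 38 s, if anything falls off the work surface, if the arm or the gripper's body presses on something with over 40 N, if the wrist force passes 120 N, or if a joint passes its speed limit or range.

### The arm

A 7-joint arm with a two-finger parallel gripper is mounted at the origin on the work surface; the furniture and walls round the work are solid. World frame = base frame: x ahead of the robot, y to its left, z up, the work surface at z = 0. Lengths are in m, angles in rad, forces in N, time in s.
With the tool pointing down it reaches from about 0.4 to 0.875 m from the base axis. Payload 19.3 kg.
Tool frame: the origin (TCP) lies at the very end of the fingers, on their centre line; the grasp point (between the pads) lies 19 mm behind it; z points along the fingers, y is the line along which they close (so a half turn about z gives the same grasp; the last joint's range is limited). The gripper opens to 85 mm and grips with 20 to 120 N. Pads are 22 mm wide; open, the fingers measure 114 mm over their backs; the gripper's body (76 mm by 85 mm) begins 54 mm behind the grasp point. The pads swing forward as they close: fully open they stand 13 mm farther back than shut.
Start: joints at [1.044, 0.521, -0.036, 1.599, 0.021, 1.021, -0.113], TCP at [0.276, -0.561, 0.231] pointing down, gripper open.
Joint ranges: [-2.91, 2.91], [-0.3, 2.13], [-1.5, 1.42], [0.17, 2.43], [-1.26, 4.41], [0.16, 1.93], [-2.52, 2.52]. Speed limits (rad/s): [1.89, 1.89, 2.39, 2.39, 3.01, 3.01, 3.01].

### API

Orientations are given as [roll, pitch, yaw] about the fixed x, y, z axes, in that order (R = Rz(yaw) Ry(pitch) Rx(roll)).
In Python, from workcell import bot gives the robot as it stands.
- The arm moves only by the shell command python3 -m crank 'ROWS' [FORCE]. ROWS is a JSON object of lists of equal length, an entry for each row: "travel": the shift along the world's x, y, z in cm, a list of three; "turn": the turn, a rotation vector about the world's x, y, z in degrees, a list of three; "gripper": the closure, from 0 (fully open) to 1 (shut). A call has exactly 5 rows; each row is the pose to reach, as a shift and turn from the pose commanded when the call began; what a row does not reach only later rows make up. A row lasts 1/10 s, in which the tool goes at most 50 mm and 8.59 degrees, less where a joint would pass 70% of its speed; a pose out of reach is approached as far as the arm can. A call with a gripper value outside its range is refused whole. The fingers move at their own pace and stop on an object; FORCE is the grip in N (left out, the last holds). Time passes only in rows, so rows that repeat a pose let the fingers close, or fill a call up. It gives the time, the measured TCP pose, the force, the opening and the grip force at its end, in the units of the state.
- bot.observe(): the state, without advancing time (a new reading comes with each control period).
- bot.grab_frame(name): name is "side" or "top"; returns a dict with "pixels" (384x512x3 uint8, red, green, blue), "fx", "fy", "cx", "cy" (pixels), "extrinsics" (4x4, takes a point from world to camera coordinates). Camera axes: x right, y down, z forward; pixel columns grow to the right and rows downward; lengths in m; the calibration is good to about 2 mm. A picture is of the moment at which its call begins. There is no depth.
- bot.job_done(): hands the job in; it is judged then, once.
The state is a dict: "clock": time; "qpos": joint angles; "qd": joint speeds; "joint_efforts": joint torques, N m; "position": TCP position; "tool_rot": TCP orientation; "force": force on the tool from outside, world axes, zero at the start; "moment": the same for the moment, N m; "grip_width": finger opening in m; "finger_force": force on a finger pad.
Only numpy, scipy, OpenCV 4.12 (cv2) and the standard library are available. Lean on these libraries where they do the work, as an engineer would, in place of code of your own. Each camera call takes 0.05 s, during which the arm holds its last target. There are 200 camera calls.

## Working session

There is one attempt and no reset: what is moved stays moved. The work goes in short steps, Python scripts to look and compute and a shell command to move; the robot and the scene stay as the last step left them, time stands still between calls to the robot, and variables do not carry over. Pictures are saved under pics/ and viewed, at most 10 in all, crops included, and the job is handed in when it is done.

```bash
mkdir -p pics; ls
python3 - <<'E'
from workcell import bot
import cv2,numpy as np
s=bot.observe();print({k:np.round(v,3) for k,v in s.items()})
for n in("side","top"):
    f=bot.grab_frame(n);cv2.imwrite(f"pics/{n}0.png",f["pixels"][:,:,::-1]);np.savez(f"{n}0.npz",**f)
    print(n,f["fx"],f["fy"],f["cx"],f["cy"],np.round(f["extrinsics"],4).tolist())
E
```

```text
pics
{'clock': np.float64(0.0), 'qpos': array([ 1.044,  0.522, -0.036,  1.6  ,  0.021,  1.021, -0.113]), 'qd': array([-0.001,  0.001,  0.   ,  0.001,  0.002,  0.   , -0.002]), 'joint_efforts': array([-0.0000e+00, -9.2709e+01,  1.9800e+00, -3.6993e+01,  1.8000e-02,
        8.0000e-03,  0.0000e+00]), 'position': array([ 0.275, -0.561,  0.231]), 'tool_rot': array([-3.14 ,  0.   ,  0.457]), 'force': array([ 0.401, -0.055,  0.016]), 'moment': array([0.003, 0.045, 0.001]), 'finger_force': np.float64(0.0), 'grip_width': np.float64(0.086)}
side 379.49453891352516 379.49453891352516 257.71615737502157 187.3348671326269 [[0.8347, 0.5502, -0.0245, -0.4622], [0.2754, -0.4555, -0.8466, -0.0312], [-0.4769, 0.6998, -0.5317, 1.2857], [0.0, 0.0, 0.0, 1.0]]
top 475.443017901125 475.443017901125 258.9733389722136 192.1820499502522 [[-0.0044, -1.0, -0.0011, 0.1289], [-0.9944, 0.0045, -0.106, 0.4838], [0.106, 0.0006, -0.9944, 1.5255], [0.0, 0.0, 0.0, 1.0]]
```

View pics/top0.png

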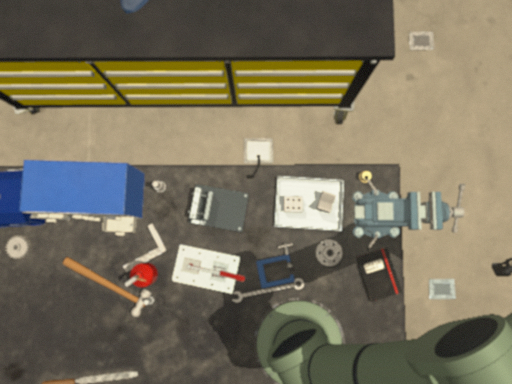

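View pics/side0.png

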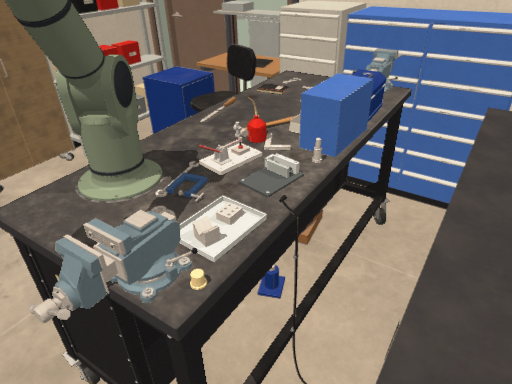

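Top view: tray at about (309,203) with the V-block (325,201) and the setup block (292,204). The jig is at (218,208) with its fence at left, and there's a vise right of the tray (355+, 215). The side view agrees: V-block at (206,232), setup block at (229,213). I'll zoom in next.

```bash
cat > h.py <<'E'
import numpy as np,cv2
def ray(f,u,v,z):
    E=f["extrinsics"];R,t=E[:3,:3],E[:3,3];c=-R.T@t
    d=R.T@np.array([(u-f["cx"])/f["fx"],(v-f["cy"])/f["fy"],1]);return c+d*(z-c[2])/d[2]
def proj(f,p):
    E=f["extrinsics"];q=E[:3,:3]@np.array(p)+E[:3,3];return f["fx"]*q[0]/q[2]+f["cx"],f["fy"]*q[1]/q[2]+f["cy"]
def crop(im,x,y,w,h,k): return cv2.resize(im[y:y+h,x:x+w],None,fx=k,fy=k,interpolation=cv2.INTER_CUBIC)
E
python3 - <<'E'
from h import *
a=cv2.imread("pics/top0.png");b=cv2.imread("pics/side0.png")
cv2.imwrite("pics/ct.png",np.vstack([crop(a,180,165,200,75,4),crop(b,170,140,200,75,4)]))
E
```

```text
(no output)
```

View pics/ct.png

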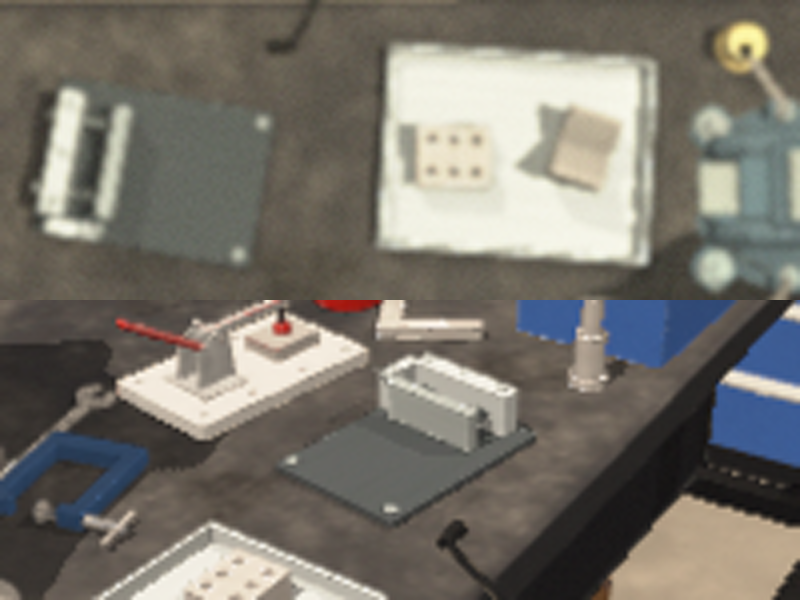

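The enlarged crop shows the V-block's top face with corners near (568,105),(620,118),(603,190),(550,178) at 4x scale. Its long (y) side runs along world x and the groove is roughly along world y. The fence front face edge is near (118,110)-(105,220). Next I'll measure with masks.

Run:
```python
from h import *
f=dict(np.load("top0.npz"));im=f["pixels"][165:240,180:380]
im=cv2.resize(im,None,fx=4,fy=4,interpolation=cv2.INTER_CUBIC)
hsv=cv2.cvtColor(im,cv2.COLOR_RGB2HSV)
for p in [(590,130),(590,165),(560,165),(610,120),(600,220),(540,110),(540,150),(450,150),(200,150),(118,150),(300,200),(140,150),(90,150)]: print(p,im[p[1],p[0]],hsv[p[1],p[0]])
def full(q): return 180+(q[0]+.5)/4-.5,165+(q[1]+.5)/4-.5
def rect(name,m,z):
    cs,_=cv2.findContours(m.astype(np.uint8),cv2.RETR_EXTERNAL,cv2.CHAIN_APPROX_NONE)
    c=max(cs,key=cv2.contourArea);w=np.array([ray(f,*full(q),z)[:2] for q in c[:,0]],np.float32)
    r=cv2.minAreaRect(w*1000);print(name,r,np.round(cv2.boxPoints(r)).tolist(),cv2.contourArea(c))
H,S,V=[hsv[...,i].astype(int) for i in range(3)]
yy,xx=np.mgrid[:300,:800]
tan=(S>28)&(H<22)&(V>125)
rect("vb",tan&(xx>530)&(xx<650)&(yy>80)&(yy<210),.048)
rect("sb",tan&(xx>400)&(xx<510)&(yy>100)&(yy<210),.028)
rect("tray",(V>150)&(xx>340)&(xx<670),.018)
R=im.astype(int);
rect("fence",(V>140)&(xx<140)&(xx>98)&(yy>85),.045)
cv2.imwrite("pics/m.png",np.vstack([im[:,:,::-1],cv2.cvtColor((tan*255).astype(np.uint8),cv2.COLOR_GRAY2BGR)]))
```

```text
(590, 130) [184 174 149] [ 21  49 184]
(590, 165) [209 195 171] [ 19  46 209]
(560, 165) [220 207 177] [ 21  50 220]
(610, 120) [219 208 179] [ 22  47 219]
(600, 220) [232 232 218] [ 30  15 232]
(540, 110) [181 181 161] [ 30  28 181]
(540, 150) [156 158 142] [ 34  26 158]
(450, 150) [234 225 198] [ 22  39 234]
(200, 150) [102 106  97] [ 43  22 106]
(118, 150) [201 203 184] [ 33  24 203]
(300, 200) [102  99  83] [ 25  48 102]
(140, 150) [94 96 89] [39 19 96]
(90, 150) [73 76 71] [48 17 76]
vb ((450.96881103515625, -85.82234954833984), (45.93308639526367, 60.49497604370117), 69.79393005371094) [[415.0, -97.0], [471.0, -118.0], [487.0, -75.0], [431.0, -54.0]] 3638.0
sb ((438.9883117675781, 40.015724182128906), (20.022418975830078, 21.31602668762207), 14.490256309509277) [[427.0, 48.0], [432.0, 27.0], [451.0, 32.0], [446.0, 53.0]] 225.5
tray ((450.0201721191406, -36.96467590332031), (222.18145751953125, 171.24307250976562), 85.98957824707031) [[357.0, -142.0], [528.0, -154.0], [543.0, 68.0], [372.0, 80.0]] 54789.0
fence ((441.5711669921875, 290.7229919433594), (15.300795555114746, 93.46546936035156), 79.7545166015625) [[394.0, 292.0], [486.0, 275.0], [489.0, 290.0], [397.0, 307.0]] 1872.5
```

View pics/m.png

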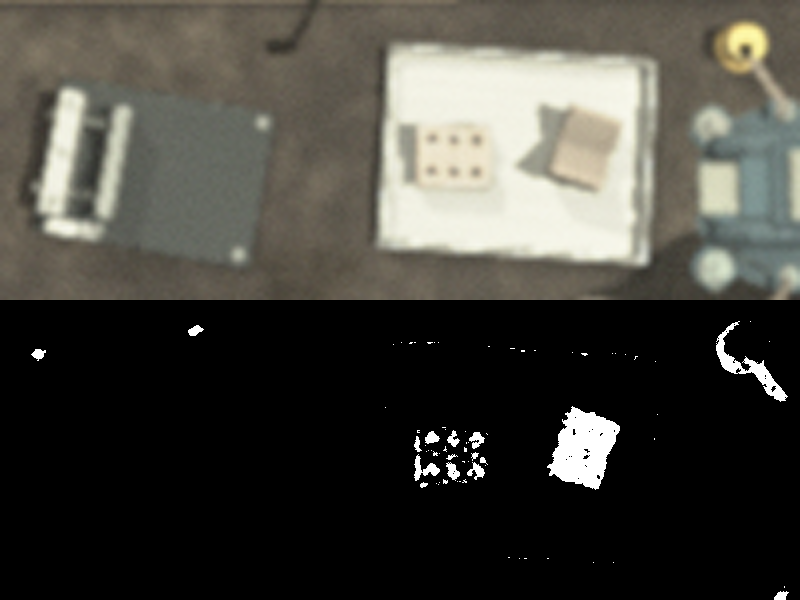

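The mask fits the V-block well (46x60.5 mm): centre (0.451,-0.086), closing axis at -20.2°. The fence front is at about (0.440,0.285), axis about -10.3°. Now I'll check the vise height in the side view and the plate edge angle.

Run:
```python
from h import *
f=dict(np.load("top0.npz"))
full=lambda q:(180+(q[0]+.5)/4-.5,165+(q[1]+.5)/4-.5)
s1,s2=[ray(f,*full(q),.008)[:2] for q in [(262,122),(239,254)]]
d=s1-s2;print("screws",s1,s2,np.degrees(np.arctan2(d[1],d[0])))
f2=dict(np.load("side0.npz"))
# fence front-top edge predicted in side crop
for p in [(.394,.294,.045),(.486,.277,.045),(.394,.2935,.009)]:
    u,v=proj(f2,p);print(((u-170)*4,(v-140)*4+300))
# vb corners in side
for p in [(.415,-.097,.048),(.471,-.118,.048),(.487,-.075,.048),(.431,-.054,.048)]:print("vb",proj(f2,p))
b=cv2.imread("pics/side0.png");cv2.imwrite("pics/vise.png",crop(b,60,190,200,110,4))
```

```text
screws [0.47673524 0.17240788] [0.36822715 0.19138222] -9.91877725367117
(np.float64(383.30577348676024), np.float64(376.97711053798207))
(np.float64(468.4297359796858), np.float64(412.89149817544774))
(np.float64(383.5451882726552), np.float64(414.50071845139473))
vb (np.float64(192.70612526187062), np.float64(220.39674777469594))
vb (np.float64(203.89417335018356), np.float64(231.78524080979176))
vb (np.float64(219.53480037310757), np.float64(224.85572216983883))
vb (np.float64(207.95699201558773), np.float64(214.0010032128239))
```

View pics/vise.png

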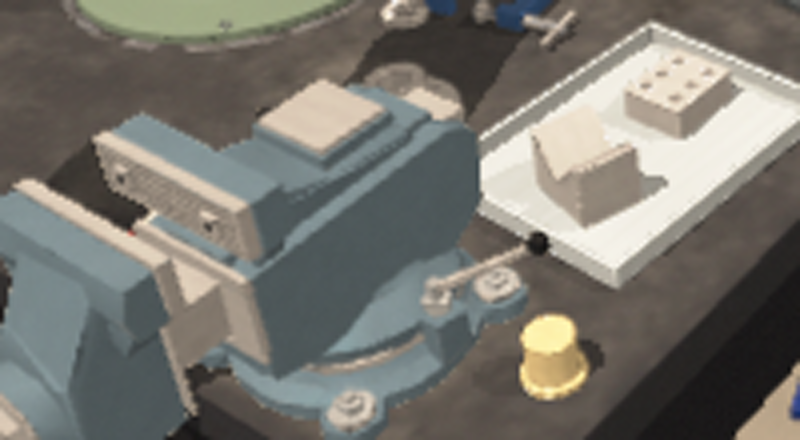

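The side crop confirms the V-block is upright with its groove running along world y. Corners (533,130),(592,108),(638,150) are within about 2 px of prediction. The vise anvil pad centre is at (322,112), full (140.5,218).

```bash
python3 - <<'E'
from h import *
f=dict(np.load("top0.npz"));g=dict(np.load("side0.npz"))
def tri(a,b):
    def P(h): return np.array([[h["fx"],0,h["cx"]],[0,h["fy"],h["cy"]],[0,0,1]])@h["extrinsics"][:3]
    X=cv2.triangulatePoints(P(f),P(g),np.array(a,float),np.array(b,float))[:,0];return np.round(X[:3]/X[3],3)
print("anvil",tri((359.4,212.4),(140.5,218)))
print("vb right-front corner",tri((180+620/4-.4,165+118/4-.4),(60+582/4-.4,190+166/4-.4)))
print("vb left corners",tri((180+568/4-.4,165+105/4-.4),(60+638/4-.4,190+150/4-.4)))
print([ray(f,u,212,.1) for u in (352,356)])
E
python3 -m crank '{"travel":[[0,0,4],[0,0,8],[0,0,12],[0,2,14],[0,5,15]],"turn":[[0,0,0],[0,0,0],[0,0,0],[0,0,4],[0,0,8]],"gripper":[0,0,0,0,0]}' 40
```

```text
anvil [ 0.397 -0.198  0.116]
vb right-front corner [ 0.474 -0.116  0.05 ]
vb left corners [ 0.486 -0.076  0.041]
[array([ 0.41355324, -0.16069087,  0.1       ]), array([ 0.41349749, -0.17305425,  0.1       ])]
clock: 0.6
position: [0.2755, -0.5114, 0.3826]
tool_rot: [3.14, 0.0, 0.598]
force: [0.8, 1.2, -0.5]
grip_width: 0.0856
finger_force: 0.0
```

```bash
python3 -m crank '{"travel":[[1.8,4.3,0],[3.6,8.6,0],[5.4,12.9,0],[7.2,17.2,0],[9,21.5,0]],"turn":[[0,0,4],[0,0,8],[0,0,12],[0,0,16],[0,0,20]],"gripper":[0,0,0,0,0]}'
python3 -m crank '{"travel":[[1.8,4.3,0],[3.6,8.6,0],[5.4,12.9,0],[7.2,17.2,0],[8.75,21.5,0]],"turn":[[0,0,4],[0,0,8],[0,0,12],[0,0,15.5],[0,0,15.5]],"gripper":[0,0,0,0,0]}'
```

```text
clock: 1.1
position: [0.3658, -0.294, 0.3812]
tool_rot: [-3.141, 0.0, 0.948]
force: [1.7, 0.4, 0.7]
grip_width: 0.0853
finger_force: 0.0
clock: 1.6
position: [0.4535, -0.0791, 0.3813]
tool_rot: [3.142, 0.0, 1.218]
force: [1.4, 0.4, 0.1]
grip_width: 0.0853
finger_force: 0.0
```

```bash
python3 -m crank '{"travel":[[0,0,-5],[0,-0.2,-10],[0,-0.2,-15],[0,-0.2,-20],[0,-0.2,-25]],"turn":[[0,0,0],[0,0,0],[0,0,0],[0,0,0],[0,0,0]],"gripper":[0,0,0,0,0]}'
python3 -m crank '{"travel":[[0,0,-2],[0,0,-3],[0,0,-3],[0,0,-3],[0,0,-3]],"turn":[[0,0,0],[0,0,0],[0,0,0],[0,0,0],[0,0,0]],"gripper":[0,0,0,0,0]}'
python3 - <<'E'
from h import *
from workcell import bot
f=bot.grab_frame("top");g=bot.grab_frame("side")
cv2.imwrite("pics/a.png",np.vstack([crop(f["pixels"][:,:,::-1],260,160,120,75,5),crop(g["pixels"][:,:,::-1],160,180,120,45,5)]))
E
```

```text
clock: 2.1
position: [0.4528, -0.0828, 0.1296]
tool_rot: [3.141, -0.0, 1.216]
force: [1.8, -0.8, -1.6]
grip_width: 0.0854
finger_force: 0.0
clock: 2.6
position: [0.4539, -0.0831, 0.1026]
tool_rot: [3.139, -0.0, 1.216]
force: [-0.1, -0.1, 0.7]
grip_width: 0.0853
finger_force: 0.0
```

View pics/a.png

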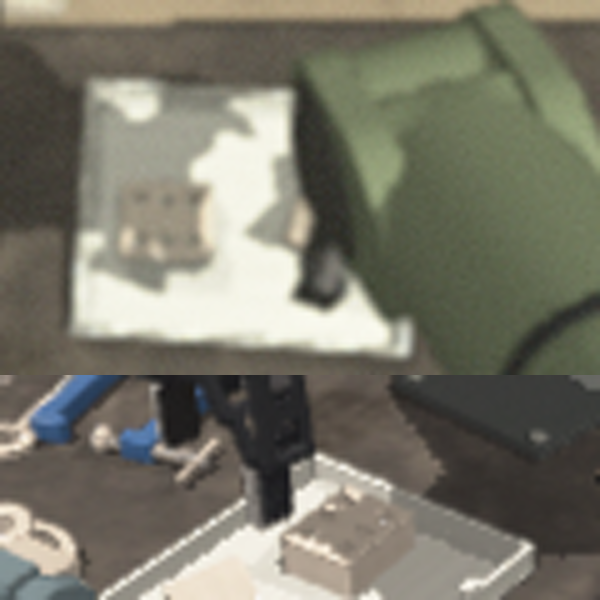

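The fingers straddle the V-block in x. The arm hides most of it, but the tray and setup block are undisturbed. Now I'll descend slowly and watch the force.

```bash
python3 -m crank '{"travel":[[0,0.1,-2],[0,0.2,-3.5],[0,0.2,-5],[0,0.2,-5],[0,0.2,-5]],"turn":[[0,0,0],[0,0,0],[0,0,0],[0,0,0],[0,0,0]],"gripper":[0,0,0,0,0]}'
python3 -m crank '{"travel":[[0,0,-1.5],[0,0,-3],[0,0,-4.2],[0,0,-4.2],[0,0,-4.2]],"turn":[[0,0,0],[0,0,0],[0,0,0],[0,0,0],[0,0,0]],"gripper":[0,0,0,0,0]}'
```

```text
clock: 3.2
position: [0.4534, -0.0809, 0.0519]
tool_rot: [3.141, -0.0, 1.216]
force: [1.0, -0.1, 0.6]
grip_width: 0.0855
finger_force: 0.0
clock: 3.7
position: [0.4533, -0.0809, 0.0098]
tool_rot: [3.141, 0.0, 1.216]
force: [-0.1, 0.6, -0.1]
grip_width: 0.0852
finger_force: 0.0
```

```bash
python3 -m crank '{"travel":[[0,0,0],[0,0,0],[0,0,0],[0,0,0],[0,0,0]],"turn":[[0,0,0],[0,0,0],[0,0,0],[0,0,0],[0,0,0]],"gripper":[1,1,1,1,1]}' 60
python3 -m crank '{"travel":[[0,0,0],[0,0,0],[0,0,0],[0,0,0],[0,0,0]],"turn":[[0,0,0],[0,0,0],[0,0,0],[0,0,0],[0,0,0]],"gripper":[1,1,1,1,1]}' 60
```

```text
clock: 4.2
position: [0.4541, -0.0811, 0.0103]
tool_rot: [3.139, -0.0, 1.216]
force: [-1.0, -0.3, 15.4]
grip_width: 0.0594
finger_force: 61.2
clock: 4.7
position: [0.4541, -0.0811, 0.0103]
tool_rot: [3.139, -0.0, 1.216]
force: [0.5, -0.6, 16.3]
grip_width: 0.0593
finger_force: 61.2
```

```bash
python3 -m crank '{"travel":[[0,0,1],[0,0,3],[0,0,6],[0,0,9],[0,0,11]],"turn":[[0,0,0],[0,0,0],[0,0,0],[0,0,0],[0,0,0]],"gripper":[1,1,1,1,1]}' 60
python3 -m crank '{"travel":[[0,0,1],[0,0,1],[0,0,1],[0,0,1],[0,0,1]],"turn":[[0,0,0],[0,0,0],[0,0,0],[0,0,0],[0,0,0]],"gripper":[1,1,1,1,1]}' 60
```

```text
clock: 5.2
position: [0.453, -0.081, 0.1216]
tool_rot: [3.141, -0.0, 1.216]
force: [0.0, 0.1, -5.0]
grip_width: 0.0591
finger_force: 67.5
clock: 5.7
position: [0.4527, -0.0807, 0.1285]
tool_rot: [-3.14, 0.0, 1.216]
force: [-1.4, -0.9, -5.5]
grip_width: 0.0591
finger_force: 67.4
```

```bash
python3 -m crank '{"travel":[[-0.2,2,0],[-0.4,5,0],[-0.7,9,0],[-1,13,0],[-1.3,17,0]],"turn":[[0,0,2],[0,0,4],[0,0,6],[0,0,8],[0,0,10.3]],"gripper":[1,1,1,1,1]}' 60
python3 -m crank '{"travel":[[-0.2,4,0],[-0.4,8,0],[-0.6,11.5,0],[-0.8,14,0],[-0.9,14.4,0]],"turn":[[0,0,0],[0,0,0],[0,0,0],[0,0,0],[0,0,0]],"gripper":[1,1,1,1,1]}' 60
python3 -m crank '{"travel":[[0,0,-2],[0,0,-5],[0,0,-7.5],[0,0,-9],[0,0,-9.5]],"turn":[[0,0,0],[0,0,0],[0,0,0],[0,0,0],[0,0,0]],"gripper":[1,1,1,1,1]}' 60
python3 - <<'E'
from h import *
from workcell import bot
f=bot.grab_frame("top");g=bot.grab_frame("side")
np.savez("t1.npz",**f);np.savez("s1.npz",**g)
print(bot.observe()["position"],bot.observe()["force"],bot.observe()["tool_rot"])
cv2.imwrite("pics/b.png",np.vstack([crop(f["pixels"][:,:,::-1],170,160,100,70,6),crop(g["pixels"][:,:,::-1],220,140,100,30,6)]))
cv2.imwrite("pics/b.png",crop(g["pixels"][:,:,::-1],225,130,100,75,8))
E
```

```text
clock: 6.2
position: [0.4396, 0.0906, 0.1289]
tool_rot: [-3.141, 0.0, 1.397]
force: [1.7, 0.4, -5.1]
grip_width: 0.0589
finger_force: 67.0
clock: 6.7
position: [0.4302, 0.2365, 0.1288]
tool_rot: [-3.141, -0.001, 1.4]
force: [0.1, -0.0, -4.7]
grip_width: 0.0595
finger_force: 67.2
clock: 7.2
position: [0.4302, 0.2322, 0.0325]
tool_rot: [-3.139, 0.002, 1.396]
force: [-0.5, 0.4, -4.1]
grip_width: 0.0592
finger_force: 67.0
[0.43077821 0.23273528 0.03379574] [ 0.62919793 -0.03608114 -5.73658206] [-3.14047931e+00  9.54791067e-04  1.39581104e+00]
```

View pics/b.png

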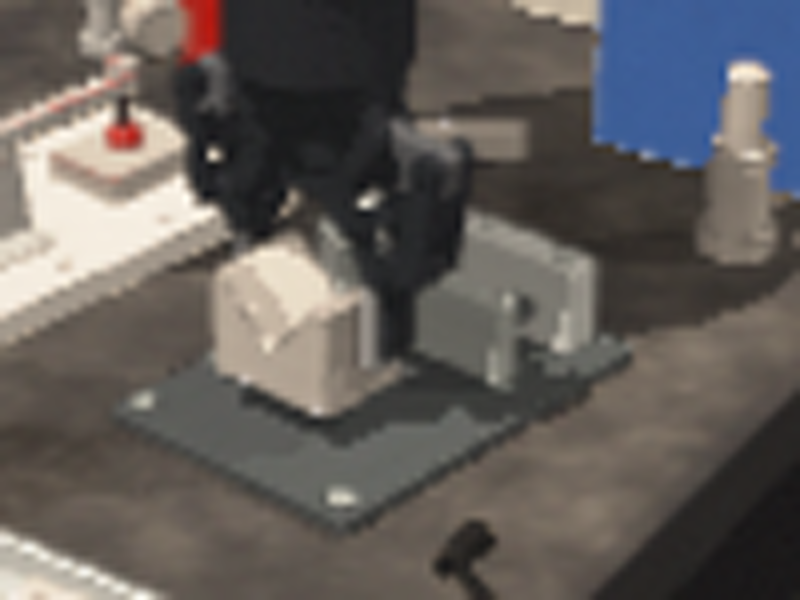

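The V-block hangs square about 18 mm above the plate at (300,330). The fence at (460,320) and the shaft at (740,170) are clear. Now I'll lower to contact.

```bash
python3 -m crank '{"travel":[[0,0,-0.6],[0,0,-1.2],[0,0,-1.6],[0,0,-1.6],[0,0,-1.6]],"turn":[[0,0,0],[0,0,0],[0,0,0],[0,0,0],[0,0,0]],"gripper":[1,1,1,1,1]}' 60
python3 -m crank '{"travel":[[0,0,-0.05],[0,0,-0.1],[0,0,-0.15],[0,0,-0.15],[0,0,-0.15]],"turn":[[0,0,0],[0,0,0],[0,0,0],[0,0,0],[0,0,0]],"gripper":[1,1,1,1,1]}' 60
```

```text
clock: 7.8
position: [0.4312, 0.2331, 0.0184]
tool_rot: [3.142, 0.0, 1.396]
force: [-0.6, -0.2, -4.5]
grip_width: 0.0591
finger_force: 67.2
clock: 8.3
position: [0.4311, 0.2331, 0.0168]
tool_rot: [-3.142, -0.0, 1.396]
force: [-0.2, 0.7, -4.7]
grip_width: 0.0592
finger_force: 67.2
```

```bash
python3 -m crank '{"travel":[[0,0,-0.05],[0,0,-0.1],[0,0,-0.1],[0,0,-0.1],[0,0,-0.1]],"turn":[[0,0,0],[0,0,0],[0,0,0],[0,0,0],[0,0,0]],"gripper":[1,1,1,1,1]}' 60
python3 -m crank '{"travel":[[0,0,-0.03],[0,0,-0.05],[0,0,-0.05],[0,0,-0.05],[0,0,-0.05]],"turn":[[0,0,0],[0,0,0],[0,0,0],[0,0,0],[0,0,0]],"gripper":[1,1,1,1,1]}' 60
```

```text
clock: 8.8
position: [0.4311, 0.2331, 0.0158]
tool_rot: [-3.142, 0.0, 1.396]
force: [0.6, -0.3, -5.4]
grip_width: 0.0592
finger_force: 67.3
clock: 9.3
position: [0.4312, 0.2331, 0.0155]
tool_rot: [3.141, -0.0, 1.396]
force: [-1.8, -0.5, 2.9]
grip_width: 0.0589
finger_force: 68.0
```

```bash
python3 -m crank '{"travel":[[0.09,0.49,0.03],[0.18,0.98,0.03],[0.26,1.48,0.03],[0.35,1.97,0.03],[0.44,2.46,0.03]],"turn":[[0,0,0],[0,0,0],[0,0,0],[0,0,0],[0,0,0]],"gripper":[1,1,1,1,1]}' 60
python3 -m crank '{"travel":[[0.04,0.2,0],[0.07,0.4,0],[0.07,0.4,0],[0.07,0.4,0],[0.07,0.4,0]],"turn":[[0,0,0],[0,0,0],[0,0,0],[0,0,0],[0,0,0]],"gripper":[1,1,1,1,1]}' 60
```

```text
clock: 9.8
position: [0.4356, 0.2582, 0.0155]
tool_rot: [-3.141, -0.0, 1.396]
force: [-0.2, -0.2, -4.7]
grip_width: 0.0589
finger_force: 67.2
clock: 10.3
position: [0.4362, 0.2615, 0.0156]
tool_rot: [-3.142, 0.0, 1.396]
force: [-0.1, 0.7, -5.0]
grip_width: 0.059
finger_force: 67.2
```

```bash
python3 -m crank '{"travel":[[0.02,0.1,0],[0.04,0.2,0],[0.05,0.3,0],[0.05,0.3,0],[0.05,0.3,0]],"turn":[[0,0,0],[0,0,0],[0,0,0],[0,0,0],[0,0,0]],"gripper":[1,1,1,1,1]}' 60
python3 -m crank '{"travel":[[0.02,0.1,0],[0.04,0.2,0],[0.05,0.3,0],[0.05,0.3,0],[0.05,0.3,0]],"turn":[[0,0,0],[0,0,0],[0,0,0],[0,0,0],[0,0,0]],"gripper":[1,1,1,1,1]}' 60
python3 -m crank '{"travel":[[0.02,0.1,0],[0.04,0.2,0],[0.05,0.3,0],[0.05,0.3,0],[0.05,0.3,0]],"turn":[[0,0,0],[0,0,0],[0,0,0],[0,0,0],[0,0,0]],"gripper":[1,1,1,1,1]}' 60
```

```text
clock: 10.8
position: [0.4367, 0.2647, 0.0156]
tool_rot: [-3.142, -0.0, 1.396]
force: [-0.3, 0.5, -4.2]
grip_width: 0.0596
finger_force: 67.2
clock: 11.3
position: [0.4372, 0.2677, 0.0156]
tool_rot: [-3.142, 0.0, 1.396]
force: [0.4, -0.9, -5.3]
grip_width: 0.0595
finger_force: 67.2
clock: 11.8
position: [0.4377, 0.2707, 0.0156]
tool_rot: [-3.142, 0.0, 1.396]
force: [0.2, 0.6, -5.3]
grip_width: 0.0594
finger_force: 67.2
```

```bash
python3 -m crank '{"travel":[[0.02,0.1,0],[0.04,0.2,0],[0.05,0.3,0],[0.05,0.3,0],[0.05,0.3,0]],"turn":[[0,0,0],[0,0,0],[0,0,0],[0,0,0],[0,0,0]],"gripper":[1,1,1,1,1]}' 60
python3 -m crank '{"travel":[[0.02,0.1,0],[0.04,0.2,0],[0.05,0.3,0],[0.05,0.3,0],[0.05,0.3,0]],"turn":[[0,0,0],[0,0,0],[0,0,0],[0,0,0],[0,0,0]],"gripper":[1,1,1,1,1]}' 60
```

```text
clock: 12.3
position: [0.4383, 0.2736, 0.0156]
tool_rot: [3.142, 0.0, 1.396]
force: [0.5, -1.9, -4.8]
grip_width: 0.0595
finger_force: 67.1
clock: 12.8
position: [0.4388, 0.2765, 0.0156]
tool_rot: [3.142, 0.0, 1.396]
force: [0.9, -6.4, -3.8]
grip_width: 0.0592
finger_force: 67.2
```

Contact has been found at y≈0.271. I'll press on and then average the readings.

```bash
python3 -m crank '{"travel":[[0.02,0.1,-0.01],[0.04,0.2,-0.02],[0.05,0.3,-0.03],[0.07,0.4,-0.03],[0.09,0.5,-0.03]],"turn":[[0,0,0],[0,0,0],[0,0,0],[0,0,0],[0,0,0]],"gripper":[1,1,1,1,1]}' 60
python3 - <<'E'
from workcell import bot
import numpy as np,cv2
from h import *
F=[]
for i in range(10):
    g=bot.grab_frame("side");s=bot.observe();F.append(np.r_[s["force"],s["position"]])
F=np.array(F);print(F.mean(0).round(4),F.std(0).round(2),F[:,:3]@[.1736,.9848,0])
cv2.imwrite("pics/c.png",crop(g["pixels"][:,:,::-1],245,140,75,56,10))
E
```

```text
clock: 13.3
position: [0.4395, 0.2803, 0.0155]
tool_rot: [-3.141, 0.002, 1.395]
force: [-3.4, -13.4, 9.0]
grip_width: 0.0593
finger_force: 68.3
[ -2.394  -11.2031   6.4987   0.4395   0.2804   0.0155] [0.45 0.68 0.62 0.   0.   0.  ] [-12.32474515 -11.71147143 -11.45598495 -10.33525448 -11.29270787
 -11.67862037 -10.2319141  -12.02078262 -11.0808233  -12.35223002]
```

View pics/c.png

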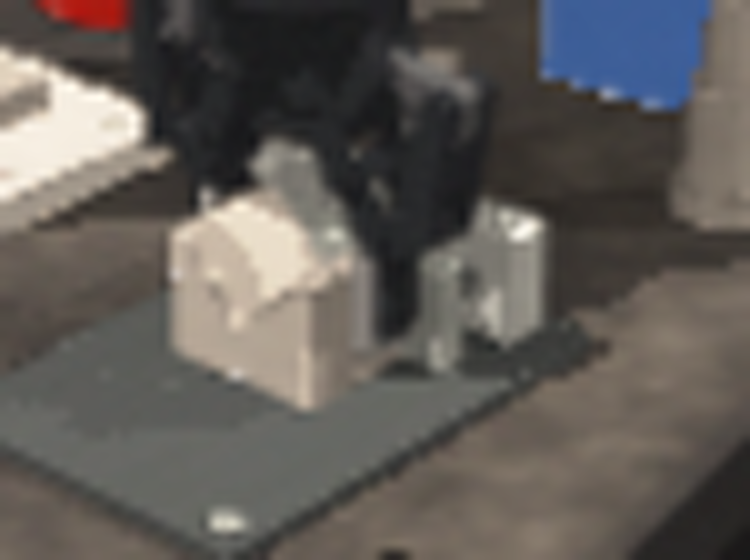

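The block is flat and square against the fence, whose near end is at (440,310). Plate friction is masking part of the push. I'll ease the down-force and advance 2.5 mm.

```bash
python3 -m crank '{"travel":[[0,0,0.02],[0.01,0.08,0.03],[0.03,0.16,0.03],[0.04,0.25,0.03],[0.04,0.25,0.03]],"turn":[[0,0,0],[0,0,0],[0,0,0],[0,0,0],[0,0,0]],"gripper":[1,1,1,1,1]}' 60
python3 - <<'E'
from workcell import bot
import numpy as np,cv2
from h import *
F=[]
for i in range(16):
    g=bot.grab_frame("top");s=bot.observe();F.append(np.r_[s["force"],s["position"],s["tool_rot"]])
F=np.array(F);print(F.mean(0).round(4),(F[:,:3]@[.1736,.9848,0]).mean())
a=crop(g["pixels"][:,:,::-1],175,175,75,56,10)
cv2.imwrite("pics/d.png",a)
E
```

```text
clock: 14.3
position: [0.4399, 0.2827, 0.0155]
tool_rot: [-3.141, 0.003, 1.395]
force: [-0.7, -11.7, 0.8]
grip_width: 0.0594
finger_force: 67.5
[-7.41500e-01 -1.12121e+01  5.92500e-01  4.39900e-01  2.82700e-01
  1.55000e-02 -3.14130e+00  2.50000e-03  1.39460e+00] -11.170409468717732
```

View pics/d.png

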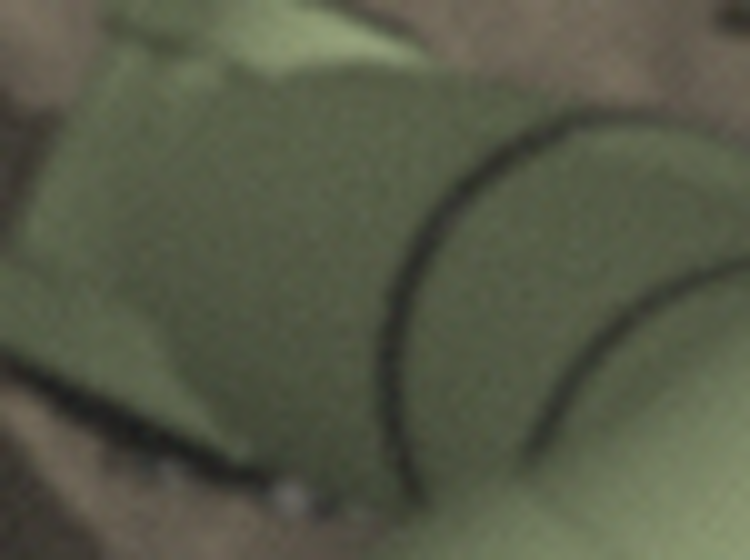

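The top view is hidden by the arm, so no gauge reading there. The wrist force (11.2 N) and fence travel (about 11.5 mm) agree. I'll nudge 0.5 mm for centring, let it settle, and hand in.

```bash
python3 -m crank '{"travel":[[0.01,0.05,0],[0.01,0.05,0],[0.01,0.05,0],[0.01,0.05,0],[0.01,0.05,0]],"turn":[[0,0,0],[0,0,0],[0,0,0],[0,0,0],[0,0,0]],"gripper":[1,1,1,1,1]}' 60
python3 - <<'E'
from workcell import bot
import numpy as np
F=[]
for i in range(10):
    bot.grab_frame("side");s=bot.observe();F.append(np.r_[s["force"],s["position"]])
F=np.array(F);m=F.mean(0);push=-m[:3]@[.1736,.9848,0];print(m.round(4),push,s["clock"])
if 10<push<14: print(bot.job_done())
E
```

```text
clock: 15.6
position: [0.4399, 0.2829, 0.0155]
tool_rot: [-3.141, 0.003, 1.395]
force: [-0.1, -12.8, 1.6]
grip_width: 0.0594
finger_force: 67.6
[ -1.1507 -12.2961   1.9552   0.4399   0.283    0.0155] 12.308999949292987 16.1
the job is handed in; nothing more can be done
None
```

I handed the job in at 16.1 s with the V-block flat on the plate, square against the fence and still gripped, pressing with about 12 N by wrist force (about 12 mm of travel from contact); the arm hid the gauge, so I couldn't read the pointer, and the hand-in returned no verdict.

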